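# Close the drilling jig on its blank and turn it over

### The arm

A 7-joint arm with a two-finger parallel gripper is mounted at the origin on the work surface. World frame = base frame: x ahead of the robot, y to its left, z up, the work surface at z = 0. Lengths are in mm, angles in rad, forces in N, time in s.
With the tool pointing down it reaches from about 400 to 850 mm from the base axis. Payload 4.4 kg.
Tool frame: the origin (TCP) lies on the mounting face of the last link; the fingertips stand 199 mm ahead of it and the grasp point (between the pads) lies 180 mm ahead of it; y points along the fingers, z is the direction in which the jaws open and shut, and the axes are right-handed (so a half turn about y gives the same grasp; the last joint's range is limited). The gripper opens to 94 mm and grips with 3 to 60 N. Pads are 16 mm wide; open, the fingers measure 119 mm over their backs; the gripper's body (75 mm by 177 mm) begins 78 mm behind the grasp point.
Start: joints at [1.261, 0.628, 0.038, 1.517, -0.027, 0.996, -0.02], TCP at [156.926, -630.785, 404.678] pointing down, gripper open.
Joint ranges: [-3.06, 3.06], [-0.37, 2.12], [-1.25, 1.32], [0.18, 2.47], [-1.1, 4.24], [0.23, 1.98], [-2.94, 2.94]. Speed limits (rad/s): [2.57, 2.57, 3.14, 3.14, 3.14, 3.14, 3.14].

### API

Orientations are given as a rotation vector (axis times angle).
In Python, from rig import r gives the robot as it stands. The module is installed in compiled form; this text tells all that it offers.
- The arm moves only by the tool drive_tool, never from a script. Its argument "steps" is a list of rows, each a list of 3 entries, a list of its own where there are three numbers: the closure, from 0 (fully open) to 1 (shut), then the shift along the tool's x, y, z in cm, then the turn, a rotation vector about the tool's x, y, z in rad. In form: [[grip, [tx, ty, tz], [ax, ay, az]], ...]. A call has 1 to 10 rows; each row is the pose to reach, as a shift and turn from the pose measured when the call began, along the tool's axes at that moment; what a row does not reach only later rows make up. A row lasts 1/8 s, in which the tool goes at most 62.5 mm and 10.7 degrees, less where a joint would pass 70% of its speed; a pose out of reach is approached as far as the arm can. A call with a gripper value outside its range is refused whole. The fingers move at their own pace and stop on an object; "squeeze" is the grip in N (left out, the last holds). Time passes only in rows, so rows that repeat a pose let the fingers close. It gives the time, the measured TCP pose, the force and the opening at its end, in the units of the state.
- r.sense(): the state, without advancing time (a new reading comes with each control period).
- r.snapshot(name): name is "scene" or "top" or "wrist"; returns a dict with "img" (384x512x3 uint8, red, green, blue), "camera_matrix" (3x3 intrinsics, pixels), "rvec" (rotation vector, rad) and "tvec" (3), from world to camera coordinates, as OpenCV has them. Camera axes: x right, y down, z forward; pixel columns grow to the right and rows downward; lengths in mm; the calibration is good to about 2 mm. The wrist camera is an equidistant fisheye: a pixel r from the principal point sees the ray r / f radians off the axis. A picture is of the moment at which its call begins. There is no depth.
- r.close_job(): hands the job in, once; it reports no verdict.
The state is a dict: "time": time; "q": joint angles; "dq": joint speeds; "tau": joint torques, N m; "ee_pos": TCP position; "tcp_rot": TCP orientation; "force": force on the tool from outside, world axes, zero at the start; "ft_torque": the same for the moment, N m; "grip_width": finger opening in mm.
Only numpy, scipy, OpenCV 4.12 (cv2) and the standard library are available. Lean on these libraries where they do the work, as an engineer would, in place of code of your own. Each camera call takes 0.05 s, during which the arm holds its last target.

### The job

Two identical turn-over drilling jigs stand open on the joiner's bench; one has a wooden blank in its tray, the other is empty. Shut the lid of the loaded jig on the blank, then swing the whole shut holder over on its pivot by its bar handle until it lies flat on the other side, with the blank still shut inside. Leave the empty jig open as it is.

Things in the scene. Friction and masses are not known exactly. Their poses are not given: they have to be found in the camera images.
- jig_pivot (a point): Middle of the loaded jig's pivot axis, 50 mm above the bench. Axes fixed to the base: x level, square to the pivot, towards the side where the tray lies at first (away from the robot, within 17 degrees); y along the pivot; z up. The plywood tray spans x 10 to 66 mm, 90 mm in y, 36 to 58 mm above the bench. Turned over, it lies mirrored at x -10 to -66 on a wooden rest 35 mm high.
- jig: Base of the loaded jig, origin under the pivot at bench height, same axes: a wooden board 200 x 130 x 12 mm fixed to the bench, with two steel posts 62 mm high, 56 mm either side of its middle in y, carrying the tray between them.
- jig_handle (a point): Middle of the loaded tray's bar handle: a round wooden bar 12 mm thick, 96 mm long, parallel to the pivot and 105 mm from it, on an 8 mm rod near each end (78 mm free between), 33 mm of open air between bar and tray. It is 50 mm above the bench at first and again once turned. Axes turn with the tray: x from pivot to bar, y along the bar, z up at first, down once turned.
- blank_mid (a point): Centre of the blank, a loose pine block 36 x 64 x 14 mm, about 40 g, two small drilled holes in its upper face, lying flat in the loaded tray's open pocket (black rubber floor, 44 x 74 mm, 16 mm deep, its middle 38 mm from the pivot and 67 mm from the bar).
- jig_turn (a joint): Angle of the loaded tray about the pivot, rad: 0 at first (a stop), growing as it swings up, 1.57 upright with the handle on top, 3.14 turned over (a stop). Slowed by a damper; let go, it sinks to the side it leans to. About 2 N at the handle lifts it.
- jig_lid (a joint): Angle of the loaded jig's lid to its tray, rad: 0 shut (a stop; top then 64 mm above the bench), 1.75 to 2.05 at first, leaning back towards the robot. A plain board 60 x 90 x 6 mm, no knob; hinge line at x = 6 mm from the pivot, 58 mm above the bench. Stiff hinge: it stays at any angle, also upside down with the blank on it; 2 to 3 N at the free edge moves it.
- spare_pivot (a point): The same point, with the same axes, of the empty jig, identical in build; it stands on the other side, at least 200 mm away.
- spare_turn (a joint): As jig_turn, for the empty jig: 0, to be left so.
- spare_lid (a joint): As jig_lid, for the empty jig: 1.75 to 2.05 at the start, to be left open.

How it is judged:
By the outcome, as a careful person would: the job done as asked, in the order asked, and still so for the second after the job is handed in, with the robot touching nothing.
It also fails if it takes over 51 s, if anything falls off the work surface, if the arm or the gripper's body presses on something with over 40 N, if the wrist force passes 120 N, or if a joint passes its speed limit or range.

## Working session

There is one attempt and no reset: what is moved stays moved. The work goes in short steps, Python scripts to look and compute and a tool call to move; the robot and the scene stay as the last step left them, time stands still between calls to the robot, and variables do not carry over. Pictures are saved under pics/ and viewed, and the job is handed in when it is done.

Besides the shell and the picture viewer there is one more tool, called after ">>>" as name(argument=value, ...), one argument or row to a line, values as JSON. drive_tool: Moves the arm, as the interface text tells. Its arguments: {"type":"object","properties":{"steps":{"type":"array"},"squeeze":{"type":"number"}},"required":["steps"]}

```bash
mkdir -p pics; ls; python3 - <<'E'
from rig import r
import cv2,json,pickle
s=r.sense();print(s)
for n in("scene","top","wrist"):
    d=r.snapshot(n);cv2.imwrite(f"pics/{n}0.png",d["img"][:,:,::-1]);pickle.dump(d,open(f"pics/{n}0.pkl","wb"))
    print(n,d["camera_matrix"],d["rvec"],d["tvec"])
E
```

```text
pics
{'time': 0.0, 'q': array([ 1.26120011,  0.62930954,  0.03847641,  1.51834037, -0.0269735 ,
        0.99629558, -0.01999571]), 'dq': array([-4.35148771e-04, -5.36349468e-05,  6.24406135e-04, -3.26240273e-04,
       -1.42918437e-03, -1.01210602e-03,  1.10049851e-03]), 'tau': array([ 1.47559340e-04, -5.49715054e+01,  1.14350606e+00, -1.86631876e+01,
       -5.22385561e-02,  2.37226160e-02,  1.71404231e-04]), 'ee_pos': array([ 156.84585473, -630.49717453,  403.78697802]), 'tcp_rot': array([-0.25657317,  2.09389888, -2.09008073]), 'force': array([ 0.80461641,  0.21124533, -0.22753029]), 'ft_torque': array([0.02326493, 0.01165401, 0.05137152]), 'grip_width': 94.07371728800756}
scene [[398.16933091   0.         262.84379588]
 [  0.         398.16933091 192.71947196]
 [  0.           0.           1.        ]] [ 2.31784808  0.56124854 -0.22635305] [-537.96180706 -146.04661852  904.19835845]
top [[403.35550418   0.         263.72998937]
 [  0.         403.35550418 192.99583337]
 [  0.           0.           1.        ]] [ 2.18449132 -2.21276529  0.09310028] [-12.42752266 609.46184268 707.6508081 ]
wrist [[297.31863964   0.         256.36214551]
 [  0.         297.31863964 190.48448068]
 [  0.           0.           1.        ]] [-2.322622    1.81506091  0.21717956] [-649.53758339  -24.80064803  388.00744938]
```

View pics/scene0.png

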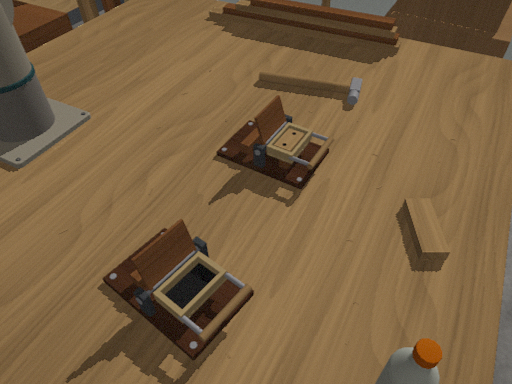

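View pics/top0.png

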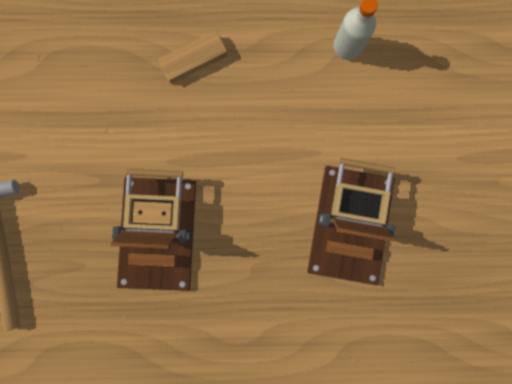

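View pics/wrist0.png

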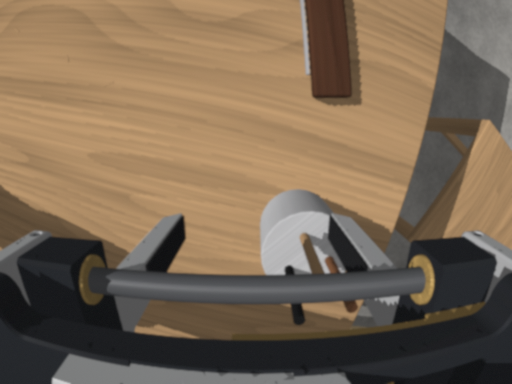

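The loaded jig is at left in the top view (base around (157,235)); its blank with two holes is at (152,212). The empty jig is at right around (350,225). Next I'll zoom in on the loaded one and measure it.

```bash
python3 - <<'E'
import cv2
t=cv2.imread("pics/top0.png");s=cv2.imread("pics/scene0.png")
cv2.imwrite("pics/topz.png",cv2.resize(t[160:300,90:230],(700,700),interpolation=cv2.INTER_CUBIC)[:600])
cv2.imwrite("pics/scz.png",cv2.resize(s[90:195,205:345],(800,600),interpolation=cv2.INTER_CUBIC))
E
cat > h.py <<'E'
import numpy as np,cv2,pickle
from scipy.spatial.transform import Rotation as R
def ray(d,px):
    K=d["camera_matrix"];M=cv2.Rodrigues(np.array(d["rvec"],float))[0];t=np.array(d["tvec"],float).ravel()
    v=np.linalg.inv(K)@np.array([px[0],px[1],1.]);return -M.T@t,M.T@v
def onz(d,px,z):
    o,v=ray(d,px);return o+v*(z-o[2])/v[2]
def proj(d,P):
    return cv2.projectPoints(np.array(P,float).reshape(-1,3),np.array(d["rvec"],float),np.array(d["tvec"],float),d["camera_matrix"],None)[0].reshape(-1,2)
E
python3 - <<'E'
from h import *
t=pickle.load(open("pics/top0.pkl","rb"));s=pickle.load(open("pics/scene0.pkl","rb"))
print(ray(t,(0,0))[0],ray(s,(0,0))[0])
E
```

```text
[562.75021098  -5.03412411 745.42250089] [ 813.63009525 -406.43241333  548.74944516]
```

View pics/topz.png

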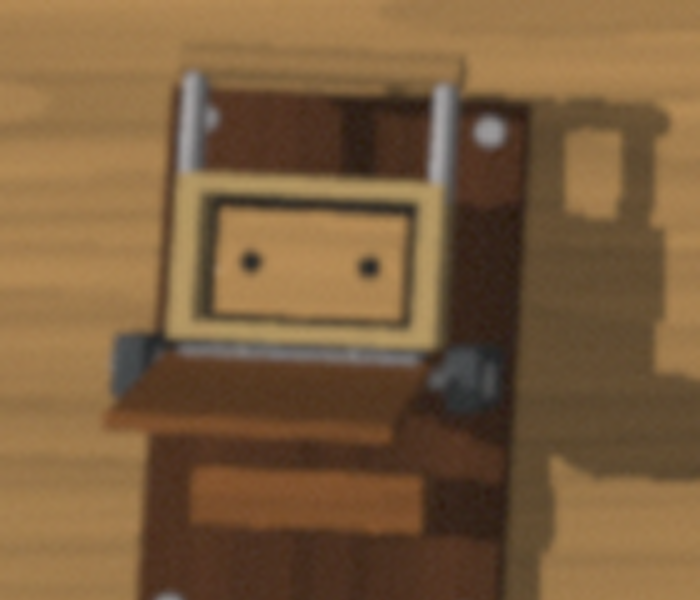

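View pics/scz.png

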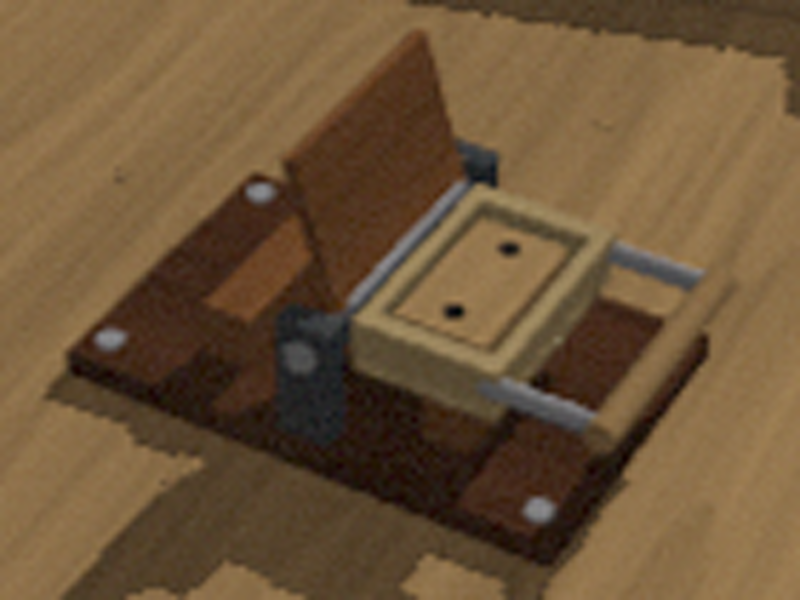

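```bash
python3 - <<'E'
from h import *
from scipy.optimize import least_squares
t=pickle.load(open("pics/top0.pkl","rb"));s=pickle.load(open("pics/scene0.pkl","rb"))
T=lambda X,Y:(90+(X+.5)/5-.5,160+(Y+.5)/5-.5)
S=lambda X,Y:(205+(X+.5)/5.714-.5,90+(Y+.5)/5.714-.5)
obs=[(t,T(180,173),(66,45,58)),(t,T(445,185),(66,-45,58)),(t,T(438,350),(10,-45,58)),(t,T(165,335),(10,45,58)),
(t,T(323,67),(105,0,50)),
(s,S(480,185),(10,45,58)),(s,S(615,240),(66,45,58)),(s,S(495,375),(66,-45,58)),(s,S(355,325),(10,-45,58)),
(s,S(735,285),(105,48,52)),(s,S(600,432),(105,-48,50))]
def P(p,l):
    c,n=np.cos(p[2]),np.sin(p[2]);return [p[0]+c*l[0]-n*l[1],p[1]+n*l[0]+c*l[1],l[2]]
f=lambda p:np.concatenate([proj(d,P(p,l))[0]-px for d,px,l in obs])
for sel in(obs,obs[:5],obs[5:]):
    g=lambda p:np.concatenate([proj(d,P(p,l))[0]-px for d,px,l in sel])
    o=least_squares(g,[530,190,0]);print(o.x,np.round(o.fun.reshape(-1,2),1).tolist())
# lid edge: top view edge ends; find lid angle
o=least_squares(f,[530,190,0]).x
for a in(1.75,1.85,1.95,2.05):
  print(a,[proj(s,P(o,(6+60*np.cos(a),y,58+60*np.sin(a))))[0].round(1) for y in(45,-45)],[proj(t,P(o,(6+60*np.cos(a),y,58+60*np.sin(a))))[0].round(1) for y in(45,-45)])
print("obs scene",S(420,32),S(285,162),"top",T(105,425),T(390,440))
E
```

```text
[ 5.39224731e+02  1.75106413e+02 -6.55486861e-02] [[-0.5, -0.2], [-0.3, 0.2], [-1.1, 0.2], [0.1, 0.4], [0.3, 0.1], [0.1, 0.6], [0.9, -0.5], [0.9, 1.0], [-0.2, -0.0], [-2.0, -0.5], [0.1, 2.3]]
[ 5.39425326e+02  1.74263655e+02 -5.90767621e-02] [[-0.2, -0.2], [-0.1, -0.1], [-0.6, -0.1], [0.5, 0.5], [0.4, -0.1]]
[ 5.38699012e+02  1.77151212e+02 -7.54086555e-02] [[0.4, 0.1], [1.1, -0.8], [0.7, 0.4], [-0.2, -0.8], [-1.9, -0.8], [-0.2, 1.8]]
1.75 [array([283.5,  95.7]), array([259.9, 118.8])] [array([109.3, 237.4]), array([168. , 240.4])]
1.85 [array([280.9,  95.5]), array([257.2, 118.4])] [array([109.3, 241.1]), array([167.9, 244.1])]
1.95 [array([278.4,  95.5]), array([254.6, 118.4])] [array([109.5, 244.8]), array([167.9, 247.7])]
2.05 [array([276. ,  95.8]), array([252.1, 118.6])] [array([109.8, 248.2]), array([168. , 251.1])]
obs scene (278.09117955897796, 95.18778438921946) (254.4649982499125, 117.93892194609731) top (110.6, 244.6) (167.6, 247.6)
```

```bash
cat >> h.py <<'E'
J=np.array([539.2,175.0]);YAW=-0.065
ex=np.array([np.cos(YAW),np.sin(YAW),0]);ey=np.array([-np.sin(YAW),np.cos(YAW),0]);ez=np.array([0,0,1.])
def goalR(sg=1):
    z=sg*ex;y=-ez;x=np.cross(y,z);return np.column_stack([x,y,z])
def W(x,y,z):return np.r_[J,0]+x*ex+y*ey+z*ez
def step(s,tcp,Rg):
    """tool-frame shift cm, turn"""
    R0=R.from_rotvec(s["tcp_rot"]).as_matrix()
    return np.round(R0.T@(np.asarray(tcp)-s["ee_pos"])/10,2).tolist(),np.round(R.from_matrix(R0.T@Rg).as_rotvec(),3).tolist()
E
python3 - <<'E'
from h import *
from rig import r
s=r.sense();M=R.from_rotvec(s["tcp_rot"]).as_matrix();print(M.round(3))
for sg in(1,-1):
  print(sg,step(s,[520,-150,404],goalR(sg)),step(s,W(-46,0,404),goalR(sg)))
E
```

```text
[[-0.97  -0.     0.241]
 [-0.241  0.001 -0.97 ]
 [-0.    -1.    -0.001]]
1 ([-46.84, 0.05, -37.87], [0.001, -1.262, -0.001]) ([-52.17, 0.1, -70.34], [0.001, -1.262, -0.001])
-1 ([-46.84, 0.05, -37.87], [0.001, 1.88, 0.001]) ([-52.17, 0.1, -70.34], [0.001, 1.88, 0.001])
```

>>> drive_tool(
  steps=[
    [1, [-5, 0, -4], [0, -0.13, 0]],
    [1, [-10, 0, -8], [0, -0.26, 0]],
    [1, [-15, 0, -12], [0, -0.39, 0]],
    [1, [-20, 0, -16], [0, -0.52, 0]],
    [1, [-25, 0, -20], [0, -0.65, 0]],
    [1, [-30, 0, -24], [0, -0.78, 0]],
    [1, [-35, 0, -28], [0, -0.91, 0]],
    [1, [-40, 0, -32], [0, -1.04, 0]],
    [1, [-44, 0, -35], [0, -1.17, 0]],
    [1, [-46.8, 0, -38], [0, -1.26, 0]],
  ],
  squeeze=15,
)

```text
time: 1.4
ee_pos: [521.0, -146.0, 404.5]
tcp_rot: [-1.178, 1.255, -1.252]
force: [0.6, 0.2, 0.2]
grip_width: 0.3
```

```bash
cat >n.py <<'E'
import sys
from h import *
from rig import r
s=r.sense();print(s["time"],s["q"].round(2),s["ee_pos"].round(1),s["force"].round(1),s["ft_torque"].round(2),s["grip_width"].round(1))
M=R.from_rotvec(s["tcp_rot"]).as_matrix()
d=s["ee_pos"]+180*M[:,1]-np.r_[J,0];print("grasp pt in jig",(d@ex).round(1),(d@ey).round(1),d[2].round(1))
for a in sys.argv[1:]:
    p=[float(v) for v in a.split(",")];print(p,step(s,W(p[0],p[1],p[2]+180),goalR(1)))
E
python3 n.py -46,0,200 -46,0,119
```

```text
Traceback (most recent call last):
  File "n.py", line 4, in <module>
    s=r.sense();print(s["time"],s["q"].round(2),s["ee_pos"].round(1),s["force"].round(1),s["ft_torque"].round(2),s["grip_width"].round(1))
                                                                                                                 ^^^^^^^^^^^^^^^^^^^^^
AttributeError: 'float' object has no attribute 'round'
```

```bash
sed -i 's/s\["grip_width"\].round(1)/round(s["grip_width"],1)/' n.py; python3 n.py -46,0,200 -46,0,119
```

```text
1.4 [ 0.46  0.49 -0.35  1.82  0.21  0.87 -0.05] [ 521.  -146.   404.5] [0.6 0.2 0.2] [-0.06 -0.07  0.03] 0.3
grasp pt in jig 2.7 -321.1 224.5
[-46.0, 0.0, 200.0] ([-32.17, 2.52, -4.73], [-0.0, 0.004, -0.002])
[-46.0, 0.0, 119.0] ([-32.15, 10.62, -4.74], [-0.0, 0.004, -0.002])
```

>>> drive_tool(
  steps=[
    [1, [-5, 0, -1], [0, 0, 0]],
    [1, [-11, 0.5, -2], [0, 0, 0]],
    [1, [-17, 1, -3], [0, 0, 0]],
    [1, [-22, 2, -4], [0, 0, 0]],
    [1, [-27, 2.5, -4.7], [0, 0, 0]],
    [1, [-31, 3, -4.8], [0, 0, 0]],
    [1, [-32.1, 5, -4.8], [0, 0, 0]],
    [1, [-32.1, 8, -4.8], [0, 0.004, 0]],
    [1, [-32.1, 10.6, -4.8], [0, 0.004, 0]],
    [1, [-32.1, 10.6, -4.8], [0, 0.004, 0]],
  ],
)

```text
time: 2.65
ee_pos: [491.9, 177.3, 297.6]
tcp_rot: [-1.18, 1.259, -1.255]
force: [-0.0, -0.8, 0.6]
grip_width: 0.2
```

```bash
python3 n.py -46,0,119; python3 - <<'E'
from rig import r
import cv2
cv2.imwrite("pics/s1.png",r.snapshot("scene")["img"][60:250,150:400,::-1].repeat(3,0).repeat(3,1))
E
```

```text
2.65 [-0.2   0.62 -0.3   1.96  0.3   0.6  -0.76] [491.9 177.3 297.6] [-0.  -0.8  0.6] [-0.07 -0.08  0.01] 0.2
grasp pt in jig -47.9 -0.7 117.6
[-46.0, 0.0, 119.0] ([-0.08, -0.14, 0.13], [0.003, 0.0, -0.0])
```

View pics/s1.png

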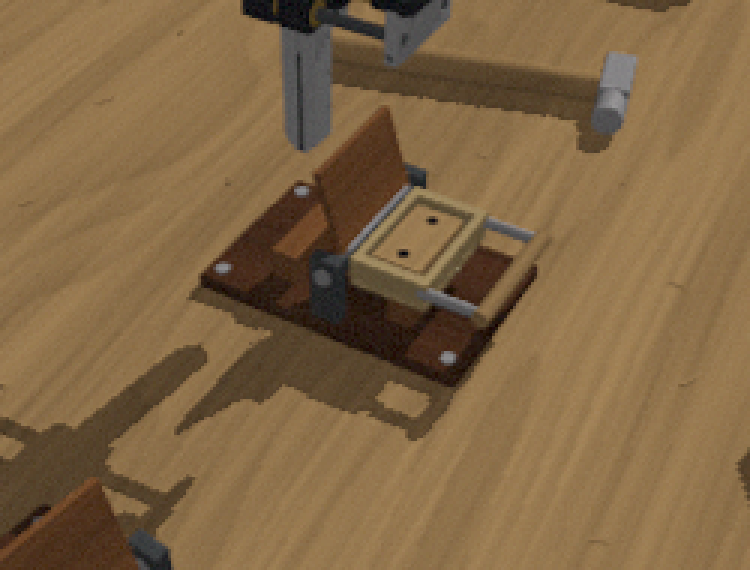

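>>> drive_tool(
  steps=[
    [1, [0, 0, 1.0], [0, 0, 0]],
    [1, [0, -0.15, 2.0], [0, 0, 0]],
    [1, [0, -0.35, 2.85], [0, 0, 0]],
    [1, [0, -0.45, 3.55], [0, 0, 0]],
    [1, [0, -0.45, 4.15], [0, 0, 0]],
    [1, [0, -0.45, 4.75], [0, 0, 0]],
    [1, [0, -0.3, 5.45], [0, 0, 0]],
    [1, [0, -0.05, 6.05], [0, 0, 0]],
    [1, [0, 0.3, 6.65], [0, 0, 0]],
    [1, [0, 0.7, 7.2], [0, 0, 0]],
  ],
)

```text
time: 3.95
ee_pos: [565.1, 172.8, 291.7]
tcp_rot: [-1.176, 1.258, -1.256]
force: [-0.3, -0.7, 2.1]
grip_width: 0.8
```

```bash
python3 n.py; python3 - <<'E'
from rig import r
import cv2
cv2.imwrite("pics/s2.png",r.snapshot("scene")["img"][60:250,150:400,::-1].repeat(3,0).repeat(3,1))
E
```

```text
3.95 [-0.15  0.7  -0.3   1.78  0.3   0.7  -0.69] [565.1 172.8 291.7] [-0.3 -0.7  2.1] [ 0.1  -0.01 -0.02] 0.8
grasp pt in jig 26.1 -0.2 111.7
```

View pics/s2.png

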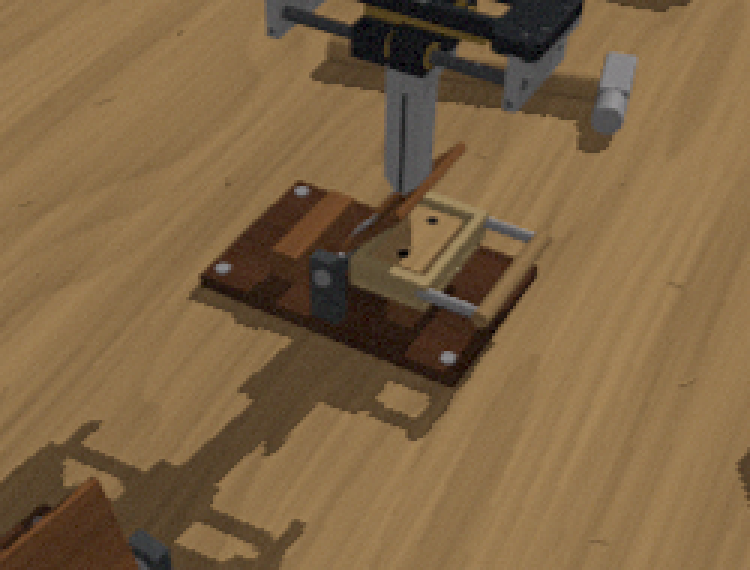

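>>> drive_tool(
  steps=[
    [1, [0, 0.4, 0.2], [0, 0, 0]],
    [1, [0, 0.8, 0.4], [0, 0, 0]],
    [1, [0, 1.2, 0.65], [0, 0, 0]],
    [1, [0, 1.6, 0.9], [0, 0, 0]],
    [1, [0, 2.0, 1.0], [0, 0, 0]],
    [1, [0, 2.4, 1.1], [0, 0, 0]],
    [1, [0, 2.7, 1.2], [0, 0, 0]],
    [1, [0, 2.95, 1.2], [0, 0, 0]],
    [1, [0, 3.0, 1.2], [0, 0, 0]],
  ],
)

```text
time: 5.12
ee_pos: [577.8, 172.0, 263.1]
tcp_rot: [-1.175, 1.257, -1.257]
force: [-1.4, -1.6, 20.5]
grip_width: 0.4
```

```bash
python3 n.py; python3 - <<'E'
from rig import r
import cv2
cv2.imwrite("pics/s3.png",r.snapshot("scene")["img"][60:250,150:400,::-1].repeat(3,0).repeat(3,1))
E
```

```text
5.125 [-0.16  0.76 -0.29  1.77  0.32  0.66 -0.69] [577.8 172.  263.1] [-1.4 -1.6 20.5] [-0.52  0.27 -0.  ] 0.4
grasp pt in jig 39.0 -0.2 83.1
```

View pics/s3.png

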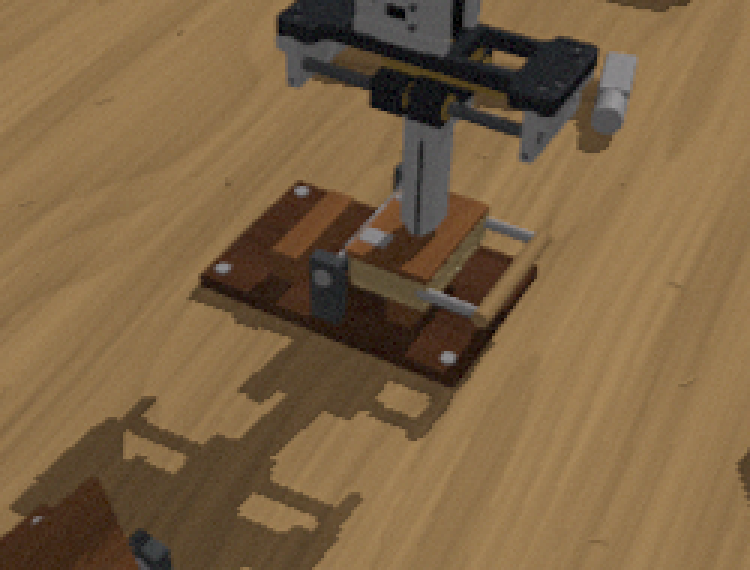

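>>> drive_tool(
  steps=[
    [1, [0, -1, 0], [0, 0, 0]],
    [0.66, [0, -3, 0.5], [0, 0, 0]],
    [0.66, [0, -3.5, 2.5], [0, 0, 0]],
    [0.66, [0, -3.5, 4.5], [0, 0, 0]],
    [0.66, [0, -3.5, 6.6], [0, 0, 0]],
    [0.66, [0, -3.5, 6.6], [0, 0, 0]],
  ],
)

```text
time: 5.92
ee_pos: [643.5, 167.1, 297.1]
tcp_rot: [-1.177, 1.259, -1.257]
force: [-0.7, 0.1, -0.4]
grip_width: 31.7
```

```bash
python3 n.py 105,0,50; python3 - <<'E'
from rig import r
import cv2
a=r.snapshot("scene")["img"][60:250,150:400,::-1].repeat(3,0).repeat(3,1)
cv2.imwrite("pics/s4.png",a)
cv2.imwrite("pics/t4.png",r.snapshot("top")["img"][130:310,60:260,::-1].repeat(3,0).repeat(3,1))
E
```

```text
5.925 [-0.12  0.79 -0.31  1.56  0.29  0.84 -0.61] [643.5 167.1 297.1] [-0.7  0.1 -0.4] [-0.04 -0.06 -0.01] 31.7
grasp pt in jig 104.5 -0.9 117.1
[105.0, 0.0, 50.0] ([-0.1, 6.71, 0.04], [0.001, -0.002, -0.001])
```

View pics/s4.png

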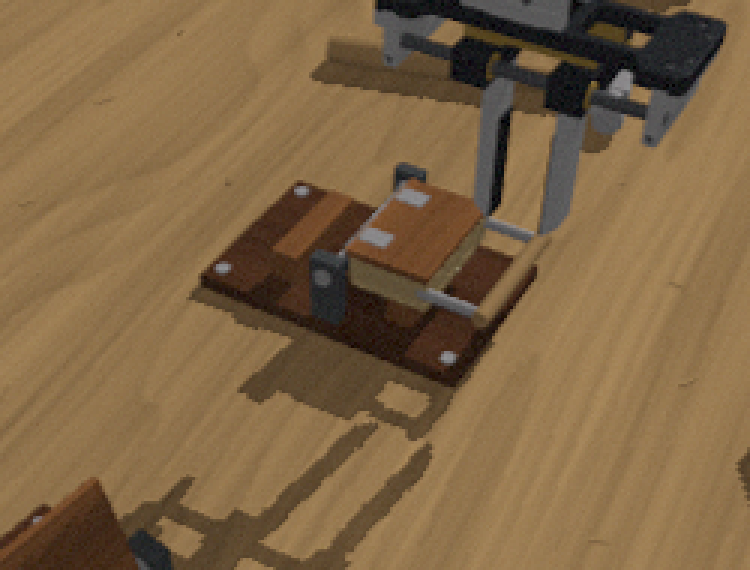

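View pics/t4.png

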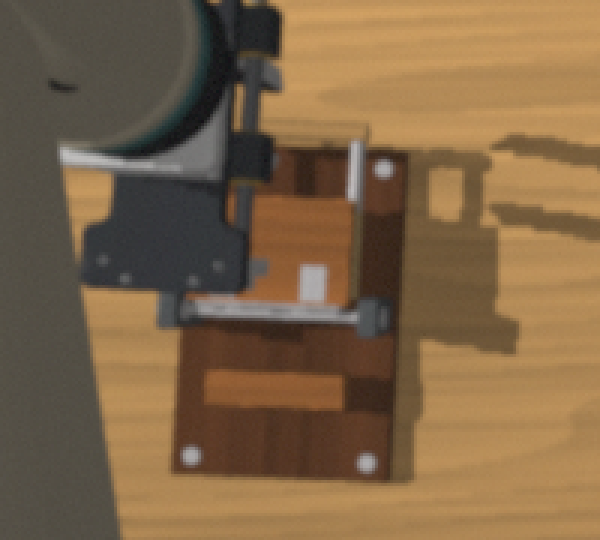

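>>> drive_tool(
  steps=[
    [0.66, [-0.1, 2, 0], [0, 0, 0]],
    [0.66, [-0.1, 4, 0], [0, 0, 0]],
    [0.66, [-0.1, 5.7, 0], [0, 0, 0]],
    [0.66, [-0.1, 6.7, 0], [0, 0, 0]],
    [0.66, [-0.1, 6.8, 0], [0, 0, 0]],
    [1, [-0.1, 6.8, 0], [0, 0, 0]],
    [1, [-0.1, 6.8, 0], [0, 0, 0]],
    [1, [-0.1, 6.8, 0], [0, 0, 0]],
    [1, [-0.1, 6.8, 0], [0, 0, 0]],
  ],
  squeeze=15,
)

```text
time: 7.15
ee_pos: [643.3, 168.8, 230.1]
tcp_rot: [-1.175, 1.257, -1.257]
force: [4.1, 0.5, 0.2]
grip_width: 11.4
```

```bash
python3 n.py 105,0,50; python3 - <<'E'
from rig import r
import cv2
a=r.snapshot("scene")["img"][60:250,150:400,::-1].repeat(3,0).repeat(3,1)
cv2.imwrite("pics/s5.png",a)
E
```

```text
7.15 [-0.14  0.87 -0.28  1.59  0.33  0.72 -0.64] [643.3 168.8 230.1] [4.1 0.5 0.2] [-0.04 -1.07  0.08] 11.4
grasp pt in jig 104.6 0.9 50.1
[105.0, 0.0, 50.0] ([0.05, 0.01, 0.07], [-0.002, -0.001, -0.002])
```

View pics/s5.png

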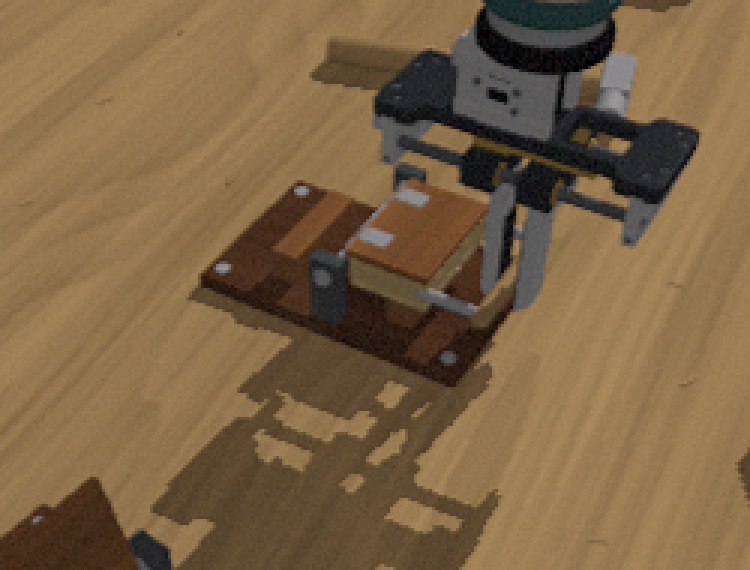

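>>> drive_tool(
  steps=[
    [1, [0, -0.84, 0.0], [0, 0, 0]],
    [1, [0, -1.67, -0.1], [0, 0, 0]],
    [1, [0, -2.5, -0.25], [0, 0, 0]],
    [1, [0, -3.3, -0.5], [0, 0, 0]],
    [1, [0, -4.09, -0.8], [0, 0, 0]],
    [1, [0, -4.85, -1.16], [0, 0, 0]],
    [1, [0, -5.58, -1.57], [0, 0, 0]],
    [1, [0, -6.27, -2.05], [0, 0, 0]],
    [1, [0, -6.92, -2.58], [0, 0, 0]],
    [1, [0, -7.53, -3.15], [0, 0, 0]],
  ],
)

```text
time: 8.45
ee_pos: [613.0, 170.5, 307.2]
tcp_rot: [-1.17, 1.254, -1.259]
force: [5.1, -0.9, 1.5]
grip_width: 11.4
```

```bash
python3 n.py; python3 - <<'E'
from rig import r
import cv2
a=r.snapshot("scene")["img"][60:250,150:400,::-1].repeat(3,0).repeat(3,1)
cv2.imwrite("pics/s6.png",a)
E
```

```text
8.45 [-0.13  0.73 -0.32  1.65  0.29  0.8  -0.64] [613.  170.5 307.2] [ 5.1 -0.9  1.5] [-0.17 -1.73 -0.  ] 11.4
grasp pt in jig 75.2 0.9 127.2
```

View pics/s6.png

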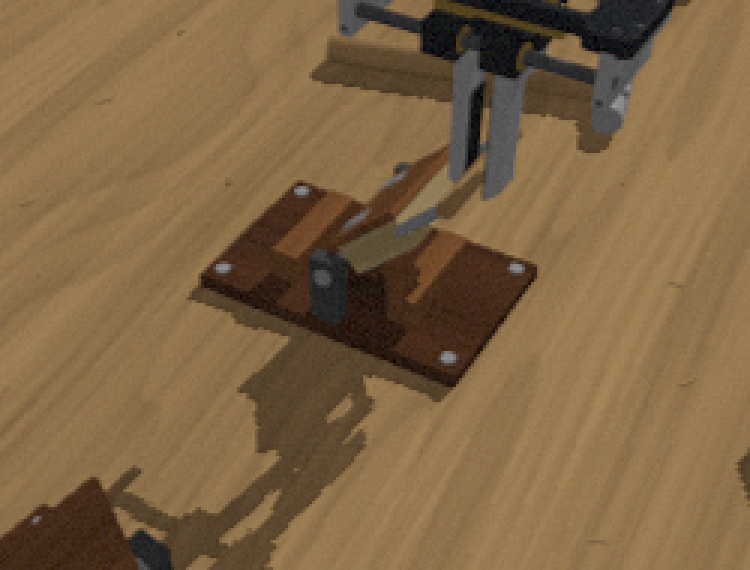

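>>> drive_tool(
  steps=[
    [1, [0, -0.65, -0.9], [0, 0, 0]],
    [1, [0, -1.27, -1.77], [0, 0, 0]],
    [1, [0, -1.79, -2.68], [0, 0, 0]],
    [1, [0, -2.22, -3.65], [0, 0, 0]],
    [1, [0, -2.55, -4.65], [0, 0, 0]],
    [1, [0, -2.78, -5.67], [0, 0, 0]],
    [1, [0, -2.9, -6.72], [0, 0, 0]],
    [1, [0, -2.93, -7.77], [0, 0, 0]],
    [1, [0, -2.84, -8.81], [0, 0, 0]],
    [1, [0, -2.66, -9.85], [0, 0, 0]],
  ],
)

```text
time: 9.75
ee_pos: [512.8, 176.9, 333.9]
tcp_rot: [-1.172, 1.254, -1.258]
force: [1.7, -0.7, 1.7]
grip_width: 11.7
```

```bash
python3 n.py; python3 - <<'E'
from rig import r
import cv2
a=r.snapshot("scene")["img"][60:250,150:400,::-1].repeat(3,0).repeat(3,1)
cv2.imwrite("pics/s7.png",a)
E
```

```text
9.75 [-0.17  0.58 -0.33  1.89  0.28  0.71 -0.72] [512.8 176.9 333.9] [ 1.7 -0.7  1.7] [-0.12 -0.52 -0.04] 11.7
grasp pt in jig -25.5 0.6 153.9
```

View pics/s7.png

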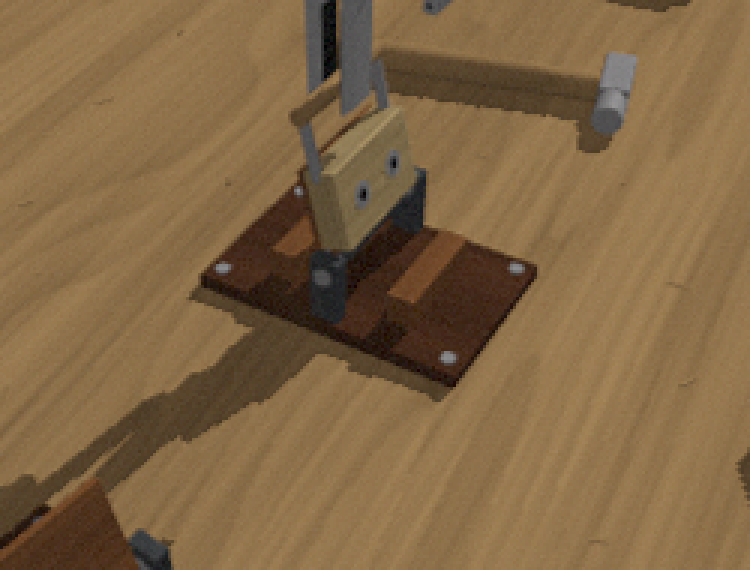

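>>> drive_tool(
  steps=[
    [1, [0, 0.36, -0.79], [0, 0, 0]],
    [1, [0, 0.74, -1.77], [0, 0, 0]],
    [1, [0, 1.23, -2.7], [0, 0, 0]],
    [1, [0, 1.8, -3.58], [0, 0, 0]],
    [1, [0, 2.46, -4.39], [0, 0, 0]],
    [1, [0, 3.2, -5.14], [0, 0, 0]],
    [1, [0, 4.01, -5.81], [0, 0, 0]],
    [1, [0, 4.88, -6.4], [0, 0, 0]],
    [1, [0, 5.8, -6.89], [0, 0, 0]],
    [1, [0, 6.58, -7.22], [0, 0, 0]],
  ],
)

```text
time: 11.05
ee_pos: [439.2, 182.0, 266.8]
tcp_rot: [-1.175, 1.255, -1.257]
force: [0.7, 0.2, -0.9]
grip_width: 11.2
```

```bash
python3 n.py; python3 - <<'E'
from rig import r
import cv2
a=r.snapshot("scene")["img"][60:250,150:400,::-1].repeat(3,0).repeat(3,1)
cv2.imwrite("pics/s8.png",a)
E
```

```text
11.05 [-0.28  0.62 -0.25  2.11  0.35  0.44 -0.86] [439.2 182.  266.8] [ 0.7  0.2 -0.9] [ 0.11 -0.55  0.03] 11.2
grasp pt in jig -99.7 0.7 86.8
```

View pics/s8.png

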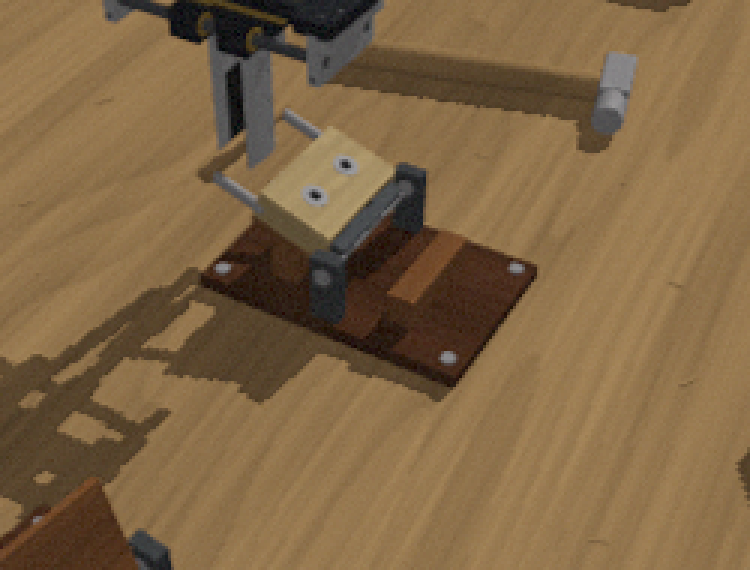

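>>> drive_tool(
  steps=[
    [1, [0, 0.8, -0.1], [0, 0, 0]],
    [1, [0, 1.7, -0.25], [0, 0, 0]],
    [1, [0, 2.6, -0.4], [0, 0, 0]],
    [1, [0, 3.3, -0.5], [0, 0, 0]],
    [1, [0, 3.7, -0.5], [0, 0, 0]],
    [1, [0, 3.85, -0.5], [0, 0, 0]],
    [1, [0, 3.9, -0.5], [0, 0, 0]],
  ],
)

```text
time: 11.98
ee_pos: [433.7, 182.3, 228.6]
tcp_rot: [-1.176, 1.254, -1.257]
force: [-7.5, -0.1, 25.9]
grip_width: 11.2
```

```bash
python3 n.py; python3 - <<'E'
from rig import r
import cv2
a=r.snapshot("scene")["img"][60:250,150:400,::-1].repeat(3,0).repeat(3,1)
cv2.imwrite("pics/s9.png",a)
E
```

```text
11.975 [-0.33  0.69 -0.19  2.15  0.38  0.34 -0.9 ] [433.7 182.3 228.6] [-7.5 -0.1 25.9] [0.04 1.69 0.04] 11.2
grasp pt in jig -105.3 0.6 48.6
```

View pics/s9.png

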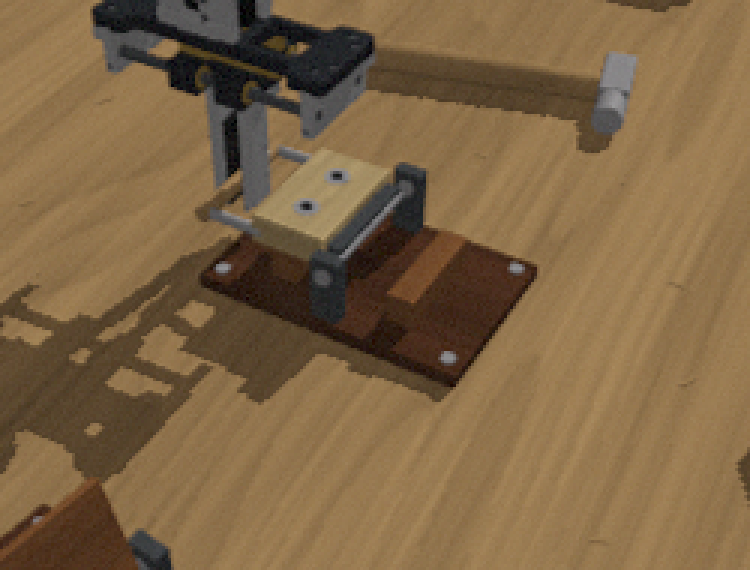

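>>> drive_tool(
  steps=[
    [1, [0, -0.1, 0], [0, 0, 0]],
    [0.68, [0, -0.1, 0], [0, 0, 0]],
    [0.68, [0, -0.1, 0], [0, 0, 0]],
    [0.68, [0, -0.1, 0], [0, 0, 0]],
    [0.68, [0, -2, 0], [0, 0, 0]],
    [0.68, [0, -5, 0], [0, 0, 0]],
    [0.68, [0, -9, 0], [0, 0, 0]],
    [0.68, [0, -13, 0], [0, 0, 0]],
    [0.68, [0, -16, 0], [0, 0, 0]],
    [0.68, [0, -16, 0], [0, 0, 0]],
  ],
)

```text
time: 13.28
ee_pos: [433.9, 182.4, 390.4]
tcp_rot: [-1.171, 1.252, -1.258]
force: [-0.3, -0.5, -0.6]
grip_width: 30.1
```

```bash
python3 n.py; python3 - <<'E'
from h import *
from rig import r
import cv2
d=r.snapshot("scene")
a=d["img"][60:250,150:400,::-1].repeat(3,0).repeat(3,1)
cv2.imwrite("pics/s10.png",a);cv2.imwrite("pics/s10f.png",d["img"][:,:,::-1])
cv2.imwrite("pics/w10.png",r.snapshot("wrist")["img"][:,:,::-1])
# expected tray top corners (z 64) in crop coords
P=[W(x,y,64) for x in(-10,-66) for y in(45,-45)]+[W(-105,48,50),W(-105,-48,50)]
print(((proj(d,P)-[150,60])*3).round())
E
```

```text
13.275 [-0.18  0.41 -0.38  2.01  0.22  0.75 -0.76] [433.9 182.4 390.4] [-0.3 -0.5 -0.6] [-0.08 -0.05 -0.05] 30.1
grasp pt in jig -104.2 1.0 210.4
[[391. 172.]
 [323. 242.]
 [322. 148.]
 [251. 215.]
 [279. 146.]
 [202. 215.]]
```

View pics/s10.png

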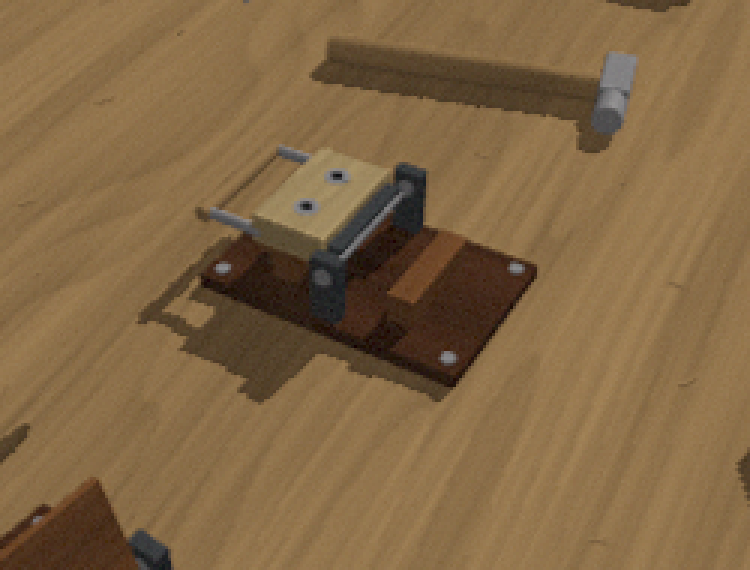

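View pics/s10f.png

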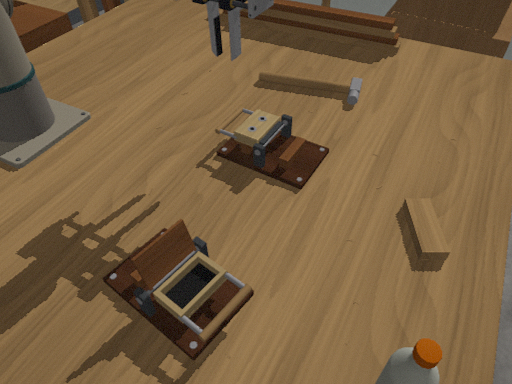

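View pics/w10.png

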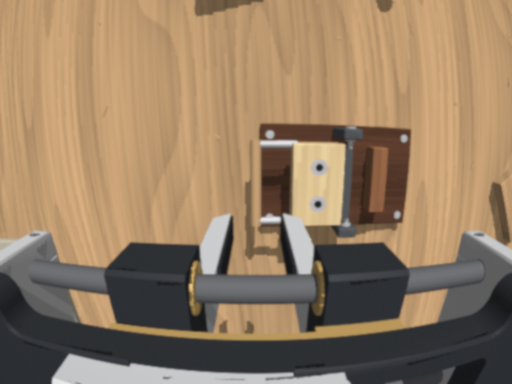

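The tray lies flat: its corners in the crop at about (388,172), (322,148) and (252,215) are within 3 px of where they should be. No blank is loose, and the empty jig's lid is still open at (180,235). I'm handing the job in.

```bash
python3 -c "
from rig import r
print(r.close_job())"
```

```text
the job is handed in; nothing more can be done
None
```

I shut the loaded jig's lid on the blank, swung the closed holder over by its bar handle, let go and handed the job in at about 13 s, well within the 51 s allowed.

- **Lid:** I pushed it shut with the closed fingertips. They met the lid's top at 64 mm with about 20 N, which is the height given for a shut lid.
- **Turn-over:** The holder came down on the rest with about 26 N, and the bar stood at roughly x -105 and 49 mm high. After I let go, the tray corners in the picture were within about 3 px of where a flat tray should be.
- **Blank:** I saw nothing loose on the bench, but the blank itself is hidden inside the shut holder, so I could not see it directly.
- **Empty jig:** I never touched it; in the last picture its lid still stands open and its tray is in place.
- **Gripper:** It was about 160 mm clear of the holder and touching nothing at hand-in. No check failed or disagreed.

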